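# Emergency stop check at the workshop bench

### The job

Check the emergency stop: press the wide mushroom button with the raised bar on its head fully in so that it latches, then push the bar round clockwise (seen from above), without pinching it, until the latch lets go and the button springs back out. Only once it is back out, press the round start button on the other box fully in and let it go. Lift nothing, and leave the boxes, the selector knob and the loose things where they are.

Things in the scene. Friction and masses are not known exactly. Their poses are not given: they have to be found in the camera images.
- stop_station: Free-standing light grey stop box on the bench, 100 x 100 mm, 60 mm high, about 3 kg, origin at the centre of its underside. The mushroom button stands in the middle of its top: a 60 mm wide head, its underside 79 mm and its flat crown (36 mm across, the rim falls 2 to 8 mm lower) 101 mm above the bench when out. The bar across the crown runs along the box's x axis at rest. The box stays put under light pushes.
- stop_rib (a point): Middle of the flat top of the mushroom's raised bar, on the button's axis, 119 mm above the bench when the button is out. The bar is 56 mm long (along this point's x), 10 mm wide (y) and stands 18 mm above the crown; z is up. The point sinks and turns with the head. Turning clockwise, a finger bears on the +y side of the bar's +x end or on the -y side of its -x end; bearing on the opposite sides too would be a pinch.
- stop_push (a joint): How far the mushroom is pressed in, m: 0 out, 0.012 at the bottom stop. Pressing slowly takes 3 to 6 N all the way (meeting it at over 20 mm/s gives a brief knock above 10 N before it moves), then the bottom stop is firm. Once pressed beyond about 10 mm it latches and, let go, stays in at about 0.009; when the latch lets go a spring lifts it back to 0 (or against whatever is above it).
- stop_turn (a joint): How far the mushroom is turned, rad: 0 at rest, growing clockwise seen from above, stop at 1.05 (it cannot turn the other way). A light return spring (about 0.02 N m at the start, 0.055 N m at 0.7) brings it back to 0 when let go. Turned past about 0.7 rad (40 degrees) while latched in, the latch lets go.
- start_station: Free-standing light grey start box, 90 x 90 mm, 50 mm high, about 2.5 kg, origin at the centre of its underside. A single round push button in a low black ring (50 mm across, 12 mm high) in the middle of its top.
- start_button_top (a point): Centre of the flat top of the start button, 34 mm across, 72 mm above the bench when out; z up.
- start_button (a joint): How far the start button is pressed, m: 0 out, 0.006 fully in. Pressing it fully takes about 5 N; it springs back when let go.
- selector_station: Free-standing light grey box of the same size as the start box (90 x 90 x 50 mm), origin at the centre of its underside, with a small black-ringed rotary knob (44 mm across, bar grip, its top 94 mm above the bench). Not part of the job.
- selector (a joint): Angle of that rotary knob, rad, 0 at the start; to be left alone.
- collet_nut: Bystander: steel ring nut, 34 mm across, 22 mm high, origin at the centre of its underside.
- dowel: Bystander: standing wooden dowel, 28 mm across, 45 mm high, origin at the centre of its underside.
- wrench: Bystander: open-ended wrench lying flat in front, about 180 mm long along its x.
- glue: Bystander: white glue bottle, 56 mm across, 150 mm high, origin at the centre of its underside.
- offcut: Bystander: board offcut, 70 x 160 x 24 mm, origin at the centre of its underside.
- screw_jar: Bystander: clear jar, 64 mm across, 75 mm high, origin at the centre of its underside.
- push_block: Bystander: push block, 150 x 70 mm (x, y) and 48 mm high with its grip, origin at the centre of its underside.
Mind the look-alikes: they are no part of the job. Leave any green, orange or red look-alike of the start_station alone.

How it is judged:
By the outcome, as a careful person would: the job done as asked, in the order asked, and still so for the second after the job is handed in, with the robot touching nothing.
It also fails if it takes over 51 s, if anything falls off the work surface, if the arm or the gripper's body presses on something with over 40 N, if the wrist force passes 120 N, or if a joint passes its speed limit or range.

### The arm

A 7-joint arm with a two-finger parallel gripper is mounted at the origin on the work surface. World frame = base frame: x ahead of the robot, y to its left, z up, the work surface at z = 0. Lengths are in m, angles in rad, forces in N, time in s.
With the tool pointing down it reaches from about 0.425 to 0.825 m from the base axis. Payload 3.6 kg.
Tool frame: the origin (TCP) lies at the very end of the fingers, on their centre line; the grasp point (between the pads) lies 19 mm behind it (hold_point_z is the distance from the TCP to the grasp point, in m); z points along the fingers, y is the direction in which the jaws open and shut (so a half turn about z gives the same grasp; the last joint's range is limited). The gripper opens to 85 mm and grips with 20 to 120 N. Pads are 22 mm wide; open, the fingers measure 114 mm over their backs; the gripper's body (76 mm by 85 mm) begins 54 mm behind the grasp point. The pads swing forward as they close: fully open they stand 13 mm farther back than shut.
Start: joints at [1.242, 0.615, -0.013, 1.423, 0.008, 1.103, -0.04], TCP at [0.193, -0.621, 0.231] pointing down, gripper open.
Joint ranges: [-3.12, 3.12], [-0.3, 2.06], [-1.34, 1.32], [0.26, 2.42], [-1.36, 4.5], [0.01, 1.98], [-2.84, 2.84]. Speed limits (rad/s): [2.79, 2.79, 3.14, 3.14, 3.14, 3.14, 3.14].

### API

Orientations are given as a rotation vector (axis times angle).
In Python, from workcell import get_state, capture, finish_job, regions_of, hold_point_z gives the robot as it stands.
- The arm moves only by the tool step_arm, never from a script. Its argument "rows" is text: rows parted by semicolons, each of 7 numbers parted by spaces: the shift along the tool's x, y, z in cm, then the turn, a rotation vector about the tool's x, y, z in degrees, then the finger opening in cm, from 0 to 8.54. A call has exactly 10 rows; each row is the pose to reach, as a shift and turn from the pose commanded when the call began, along the tool's axes at that moment; what a row does not reach only later rows make up. A row lasts 1/10 s, in which the tool goes at most 50 mm and 8.59 degrees, less where a joint would pass 70% of its speed; a pose out of reach is approached as far as the arm can. A call with a gripper value outside its range is refused whole. The fingers move at their own pace and stop on an object; "newtons" is the grip in N (left out, the last holds). Time passes only in rows, so rows that repeat a pose let the fingers close, or fill a call up. It gives the time, the measured TCP pose, the force and the opening at its end, in the units of the state.
- get_state(): the state, without advancing time (a new reading comes with each control period).
- capture(name): name is "scene" or "top" or "wrist"; returns a dict with "image" (420x560x3 uint8, blue, green, red), "fx", "fy", "cx", "cy" (pixels), "dist" ([k1, k2, p1, p2, k3] as OpenCV has them; the pictures are not rectified), "R" (3x3) and "t" (3): a world point X has camera coordinates R X + t; the wrist camera has in their place "mount" (4x4, takes a point from camera to tool coordinates, whose origin is the TCP and whose axes are the flange's). Camera axes: x right, y down, z forward; pixel columns grow to the right and rows downward; lengths in m; the calibration is good to about 2 mm. A picture is of the moment at which its call begins: read the wrist's pose just before it. There is no depth.
- finish_job(): hands the job in, once; it reports no verdict.
Trained networks look in the newest picture that a camera, given by its name, has taken for a name from the list of things; names that differ only in an ending like _2 or _b are one class to them, and where a whole thing is asked for, a point or a joint stands for the part that bears it (a point fixed in the world has none). Each returns a list of dicts, best first, with "confidence" (0 to 1); they miss things now and then, are a little off and sometimes report something else, mostly with a low value. They report only what shows in the picture. A call takes as long as a camera call. They do not tell look-alikes from the thing itself.
- regions_of(label, camera): "region" (420x560 bool, what is visible of it) and "bbox" ([left, top, width, height] in pixels, round what is visible of it).
The state is a dict: "t": time; "joint_pos": joint angles; "joint_velocities": joint speeds; "joint_efforts": joint torques, N m; "position": TCP position; "tool_rot": TCP orientation; "ft_force": force on the tool from outside, world axes, zero at the start; "ft_torque": the same for the moment, N m; "opening": opening from 0.0 (shut) to 1.0 (fully open).
Only numpy, scipy, OpenCV 4.12 (cv2) and the standard library are available. Lean on these libraries where they do the work, as an engineer would, in place of code of your own. Each camera call takes 0.05 s, during which the arm holds its last target.

## Working session

There is one attempt and no reset: what is moved stays moved. The work goes in short steps, Python scripts to look and compute and a tool call to move; the robot and the scene stay as the last step left them, time stands still between calls to the robot, and variables do not carry over. Pictures are saved under pics/ and viewed, and the job is handed in when it is done.

Besides the shell and the picture viewer there is one more tool, called as name(argument=value, ...) on one line, values as JSON. step_arm: Moves the arm, as the interface text tells. Its arguments: {"type":"object","properties":{"rows":{"type":"string"},"newtons":{"type":"number"}},"required":["rows"]}

```bash
ls; mkdir -p pics
python3 - <<'E'
from workcell import *
import cv2,numpy as np
s=get_state();print({k:np.round(v,3).tolist() for k,v in s.items()}); print(hold_point_z)
for n in("scene","top","wrist"):
    c=capture(n);cv2.imwrite(f"pics/{n}0.png",c["image"]);print(n,{k:np.round(v,4).tolist() for k,v in c.items() if k!="image"})
E
```

```text
pics
{'t': 0.0, 'joint_pos': [1.242, 0.616, -0.013, 1.425, 0.008, 1.103, -0.04], 'joint_velocities': [0.001, 0.0, 0.002, 0.002, -0.0, 0.001, 0.001], 'joint_efforts': [0.0, -46.921, 0.259, -17.103, 0.01, 0.01, -0.0], 'position': [0.193, -0.62, 0.23], 'tool_rot': [-3.103, -0.472, 0.001], 'ft_force': [-0.418, 0.053, 0.429], 'ft_torque': [0.002, 0.02, -0.004], 'opening': 0.994}
0.0187
scene {'fx': 385.0889, 'fy': 385.0889, 'cx': 278.1194, 'cy': 208.9332, 'dist': [0.0157, 0.0, 0.0, 0.0, 0.0], 'R': [[-0.8178, 0.5752, -0.0165], [0.3495, 0.4737, -0.8084], [-0.4572, -0.6669, -0.5885]], 't': [0.493, -0.0877, 1.0925]}
top {'fx': 388.1566, 'fy': 388.1566, 'cx': 276.5114, 'cy': 209.5279, 'dist': [0.0354, 0.0, 0.0, 0.0, 0.0], 'R': [[-0.1377, -0.9905, -0.003], [-0.9681, 0.1352, -0.2112], [0.2096, -0.0261, -0.9774]], 't': [-0.0017, 0.5923, 1.0223]}
wrist {'fx': 344.9642, 'fy': 344.9642, 'cx': 282.3247, 'cy': 213.3475, 'dist': [-0.0885, 0.0, 0.0, 0.0, 0.0], 'mount': [[0.0003, -0.9576, -0.2881, 0.0747], [1.0, 0.0003, 0.0002, 0.0005], [-0.0002, -0.2881, 0.9576, -0.1427], [0.0, 0.0, 0.0, 1.0]]}
```

View pics/scene0.png

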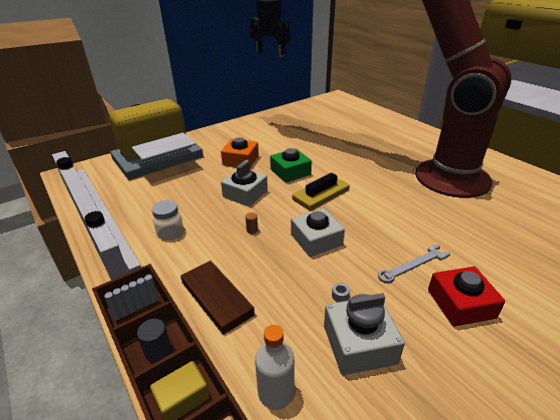

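View pics/top0.png

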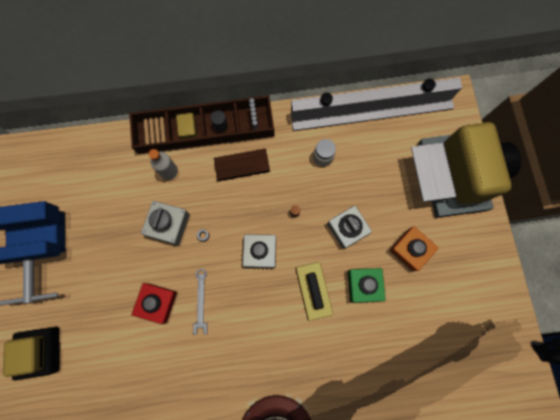

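View pics/wrist0.png

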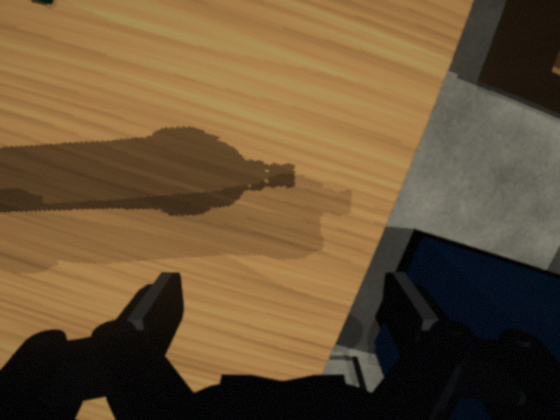

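The scene view shows the stop box at (363,325), the grey start box at (318,230) and the selector at (245,183). In the top view they are at (165,222), (259,251) and (350,227). The red, green and orange boxes are look-alikes. Next I measure.

```bash
cat > h.py <<'E'
from workcell import *
import cv2,numpy as np
def K(c): return np.array([[c["fx"],0,c["cx"]],[0,c["fy"],c["cy"]],[0,0,1]])
def RT(c,st=None):
    if "R" in c: return np.array(c["R"]),np.array(c["t"])
    T=np.eye(4);T[:3,:3]=cv2.Rodrigues(np.array(st["tool_rot"],float))[0];T[:3,3]=st["position"]
    M=np.linalg.inv(T@np.array(c["mount"]));return M[:3,:3],M[:3,3]
def ray(c,uv,z,st=None):
    R,t=RT(c,st);p=cv2.undistortPoints(np.array([[uv]],float),K(c),np.array(c["dist"]))[0,0]
    d=R.T@np.array([p[0],p[1],1]);o=-R.T@t;return o+d*(z-o[2])/d[2]
def proj(c,P,st=None):
    R,t=RT(c,st);return cv2.projectPoints(np.array(P,float).reshape(-1,1,3),cv2.Rodrigues(R)[0],t,K(c),np.array(c["dist"]))[0][:,0]
def boxpts(x,y,yaw,w,z):
    a=np.array([[1,1],[1,-1],[-1,-1],[-1,1]])*w/2;c,s=np.cos(yaw),np.sin(yaw)
    return np.c_[a@np.array([[c,s],[-s,c]])+[x,y],np.full(4,z)]
E
python3 - <<'E'
from h import *
for n in("scene","top"):
    c=capture(n)
    for l in("stop_station","stop_rib","start_station","start_button_top","selector_station"):
        for r in regions_of(l,n)[:5]:
            m=cv2.moments(r["region"].astype(np.uint8),True)
            print(n,l,round(r["confidence"],2),r["bbox"],int(m["m00"]),round(m["m10"]/m["m00"],1),round(m["m01"]/m["m00"],1))
            if n=="top": print("   z.06",ray(c,(m["m10"]/m["m00"],m["m01"]/m["m00"]),.05).round(3))
    im=c["image"]
    for nm,(u,v) in dict(stop=(363,325) if n=="scene" else (165,222),start=(318,230) if n=="scene" else (259,251)).items():
        h=55 if n=="scene" else 32
        cv2.imwrite(f"pics/{n}_{nm}.png",cv2.resize(im[v-h:v+h,u-h:u+h],(600,600),interpolation=cv2.INTER_CUBIC))
E
```

```text
scene stop_station 0.94 [325.3, 297.2, 76.8, 76.9] 4722 362.5 334.3
scene stop_rib 0.85 [344.3, 293.0, 40.3, 36.9] 1065 366.4 309.7
scene start_station 0.97 [273.2, 145.7, 37.2, 34.5] 1055 291.0 164.2
scene start_station 0.83 [288.8, 207.4, 58.4, 49.4] 1792 317.4 231.2
scene start_station 0.65 [220.5, 138.9, 35.8, 26.3] 836 239.5 151.2
scene start_station 0.58 [426.8, 266.3, 77.0, 60.1] 3141 464.9 295.8
scene start_station 0.21 [310.3, 209.9, 17.0, 14.5] 160 317.9 216.2
scene start_button_top 0.64 [313.5, 211.9, 13.3, 11.5] 122 317.6 216.4
scene start_button_top 0.64 [458.3, 273.5, 23.5, 14.6] 274 469.8 279.2
scene start_button_top 0.52 [286.6, 148.1, 11.1, 8.7] 73 290.4 151.6
scene selector_station 0.8 [218.8, 157.6, 50.1, 48.9] 1362 244.4 184.3
top stop_station 0.87 [142.8, 201.5, 47.8, 41.3] 1400 165.1 222.5
   z.06 [0.596 0.231 0.05 ]
top stop_rib 0.78 [148.3, 209.5, 23.2, 21.1] 378 159.7 219.1
   z.06 [0.607 0.245 0.05 ]
top stop_rib 0.35 [149.9, 153.6, 29.1, 26.2] 562 162.9 164.5
   z.06 [0.767 0.224 0.05 ]
top start_station 0.88 [351.3, 263.7, 35.2, 41.2] 1197 365.6 284.6
   z.06 [ 0.35  -0.294  0.05 ]
top start_station 0.85 [243.9, 235.7, 29.2, 33.9] 1080 259.0 250.8
   z.06 [ 0.48 -0.02  0.05]
top start_station 0.81 [133.5, 285.8, 48.0, 39.8] 1334 154.2 302.9
   z.06 [0.381 0.276 0.05 ]
top start_station 0.68 [386.3, 228.9, 50.4, 44.4] 1275 413.6 248.6
   z.06 [ 0.428 -0.443  0.05 ]
top start_button_top 0.5 [144.1, 297.9, 11.6, 12.7] 135 150.0 303.1
   z.06 [0.382 0.287 0.05 ]
top start_button_top 0.46 [414.0, 244.4, 10.0, 10.4] 102 418.2 247.0
   z.06 [ 0.431 -0.456  0.05 ]
```

Run:
```python
import cv2,numpy as np
a=[cv2.resize(cv2.imread(f"pics/{n}.png"),(400,400)) for n in("scene_stop","top_stop")]
b=[cv2.resize(cv2.imread(f"pics/{n}.png"),(400,400)) for n in("scene_start","top_start")]
cv2.imwrite("pics/c1.png",np.hstack(a));cv2.imwrite("pics/c2.png",np.hstack(b))
```

```text
(no output)
```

View pics/c1.png

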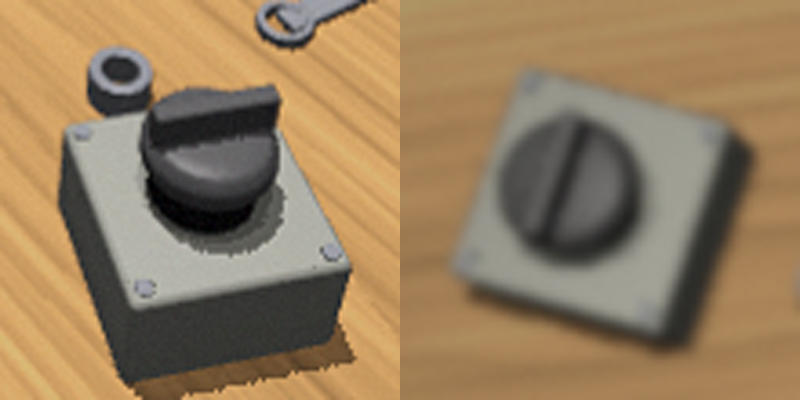

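View pics/c2.png

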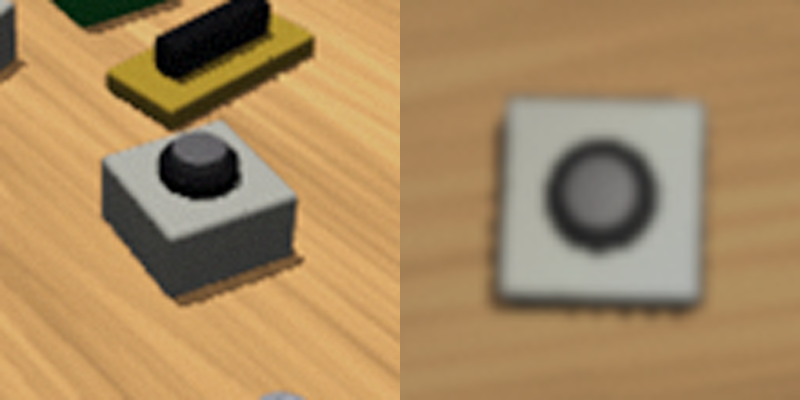

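```bash
cat > fit.py <<'E'
from h import *
from scipy.optimize import least_squares
C={n:capture(n) for n in("scene","top")}
sc=lambda o,s,L:[(o[0]+u/s,o[1]+v/s) for u,v in L]
obs={"stop":(.1,.06,{"scene":sc((308,270),400/110,[(63,126),(350,266),(133,306)]),"top":sc((133,190),6.25,[(120,68),(350,128),(262,335),(50,270)])}),
"start":(.09,.05,{"scene":sc((263,175),400/110,[(103,158),(220,120),(297,202),(176,241)]),"top":sc((227,219),6.25,[(108,97),(304,100),(300,300),(99,300)])})}
for nm,(w,z,o) in obs.items():
    for cams in (["scene"],["top"],["scene","top"]):
        def f(p):
            r=[]
            for n in cams:
                q=proj(C[n],boxpts(*p,w,z))
                for u in o[n]: 
                    d=q-u; r+=list(d[np.argmin((d**2).sum(1))])
            return r
        best=min((least_squares(f,[*((.596,.231) if nm=="stop" else (.48,-.02)),y]) for y in(-.6,-.3,0,.3,.6)),key=lambda s:s.cost)
        print(nm,cams,best.x.round(4),"yaw deg",np.degrees(best.x[2]).round(1),best.cost.round(2))
# rib yaw from the top: 
a=sc((133,190),6.25,[(175,122),(140,243)]);A=[ray(C["top"],u,.119) for u in a];print(A,np.degrees(np.arctan2(*(A[0]-A[1])[1::-1])),np.linalg.norm(A[0]-A[1]),(A[0]+A[1])/2)
E
python3 fit.py
```

```text
stop ['scene'] [ 0.5982  0.2348 -0.4161] yaw deg -23.8 3.08
stop ['top'] [ 0.5955  0.2302 -0.4278] yaw deg -24.5 3.23
stop ['scene', 'top'] [ 0.5971  0.2333 -0.417 ] yaw deg -23.9 11.12
start ['scene'] [ 0.4835 -0.0161 -0.1511] yaw deg -8.7 3.72
start ['top'] [ 0.4802 -0.021  -0.1536] yaw deg -8.8 0.43
start ['scene', 'top'] [ 0.4813 -0.019  -0.1521] yaw deg -8.7 7.58
[array([0.61669642, 0.22046428, 0.119     ]), array([0.56696074, 0.23877816, 0.119     ])] -20.214924913136088 0.0530003393138602 [0.59182858 0.22962122 0.119     ]
```

Fits from the two cameras agree to about 5 mm: the stop box is at about (0.597, 0.233) with its bar at a yaw of about -24°, and the start box is at about (0.481, -0.019). I'll move over the stop box with the gripper shut, then refine with the wrist camera.

```bash
cat >> h.py <<'E'
def Rd(yaw):
    a=np.radians(yaw);x=np.array([np.cos(a),np.sin(a),0]);z=np.array([0,0,-1.]);return np.c_[x,np.cross(z,x),z]
def rel(p,yaw,s=None,base=None):
    if base is None:
        s=s or get_state();R0=cv2.Rodrigues(np.array(s["tool_rot"],float))[0];p0=np.array(s["position"])
    else: p0,R0=np.array(base[0]),Rd(base[1])
    d=R0.T@(np.array(p)-p0)*100;w=cv2.Rodrigues(R0.T@Rd(yaw))[0].ravel()*180/np.pi
    return d.round(2),w.round(1)
E
python3 - <<'E'
from h import *
print(rel((.46,-.16,.26),45)); print(rel((.59,.225,.25),66,base=((.46,-.16,.26),45)))
E
```

```text
(array([ 39.16, -36.05,  -2.86]), array([  0. ,  -0. , -27.7]))
(array([ 36.42, -18.03,   1.  ]), array([  0.,   0., -21.]))
```

step_arm(rows="2 -1.8 -0.2 0 0 -1.4 0; 5.5 -5 -0.4 0 0 -4 0; 9 -8.3 -0.7 0 0 -6.5 0; 12.5 -11.5 -0.9 0 0 -9 0; 16 -14.7 -1.2 0 0 -11.5 0; 19.5 -18 -1.4 0 0 -14 0; 23 -21.2 -1.7 0 0 -16.5 0; 26.5 -24.4 -1.9 0 0 -19 0; 30 -27.6 -2.2 0 0 -21.5 0; 33 -30.4 -2.4 0 0 -23.7 0", newtons=20)

```text
t: 1.85
position: [0.4193, -0.2298, 0.256]
tool_rot: [2.94, 1.105, 0.002]
ft_force: [0.1, -0.9, 0.3]
opening: -0.003
```

Run:
```python
from h import *
s=get_state();print(s["position"],s["tool_rot"],s["t"],s["opening"],s["joint_pos"]); print(rel((.59,.225,.25),66))
```

```text
[ 0.41925823 -0.22980331  0.25599897] [2.94023744e+00 1.10466637e+00 2.25814737e-03] 1.85 -0.003152127424164288 [ 0.61166725  0.32818689 -0.20912872  1.86296777  0.08131569  0.95714769
 -0.48540864]
(array([ 42.8 , -22.99,   0.62]), array([  0.1,  -0. , -24.8]))
```

step_arm(rows="3.5 -1.9 0.1 0 0 -2.5 0; 7.5 -4 0.1 0 0 -5 0; 11.5 -6.2 0.2 0 0 -7.5 0; 15.5 -8.3 0.2 0 0 -10 0; 19.5 -10.5 0.3 0 0 -12.5 0; 23.5 -12.6 0.4 0 0 -15 0; 27.5 -14.8 0.4 0 0 -17.5 0; 31.5 -16.9 0.5 0 0 -20 0; 35.5 -19 0.5 0 0 -22 0; 38.5 -20.7 0.6 0 0 -23.5 0")

```text
t: 2.85
position: [0.5733, 0.1799, 0.2496]
tool_rot: [-2.653, -1.68, -0.003]
ft_force: [0.5, 0.4, -0.2]
opening: 0.002
```

Run:
```python
from h import *
s=get_state();print(s["position"],s["tool_rot"],s["t"],s["ft_force"]); print(rel((.59,.225,.25),66))
c=capture("wrist");cv2.imwrite("pics/w1.png",c["image"])
p=boxpts(.597,.233,np.radians(-24),.1,.06);print(proj(c,p,s),proj(c,[.597,.233,.119],s))
```

```text
[0.57331998 0.1798834  0.24956236] [-2.65344823e+00 -1.68018314e+00 -2.65306384e-03] 2.85 [ 0.51245736  0.39259523 -0.23820283]
(array([ 4.79, -0.42, -0.03]), array([ 0. , -0.1, -1.3]))
[[333.04926228  71.23370163]
 [331.74918742 179.15055128]
 [229.76841888 181.44439354]
 [223.26432183  73.92195408]] [[278.87886023 131.68047394]]
```

View pics/w1.png

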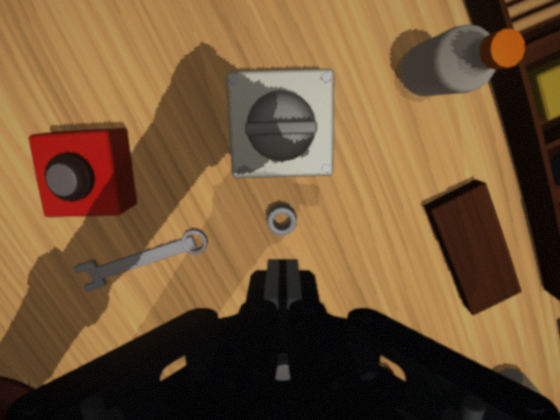

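The wrist view shows the stop box with corners near (227,71), (333,69), (333,174) and (232,176). The bar runs from (247,128) to (317,127), level in the picture, so it lies along the tool's y.

Run:
```python
from h import *
from scipy.optimize import least_squares
s=get_state();print(s["position"],s["joint_velocities"].round(3) if hasattr(s["joint_velocities"],'round') else s["joint_velocities"])
c=capture("wrist");cv2.imwrite("pics/w2.png",c["image"][55:195,210:350])
im=cv2.resize(c["image"][55:195,210:350],(700,700)[:2] and (590,590),interpolation=cv2.INTER_CUBIC);cv2.imwrite("pics/w2.png",im)
def go(o,w,z,g):
    f=lambda p:[v for u in o for v in (lambda d:d[np.argmin((d**2).sum(1))])(proj(c,boxpts(*p,w,z),s)-u)]
    r=least_squares(f,g);return r.x.round(4),np.degrees(r.x[2]).round(1),r.cost
print(go([(227,71),(333,69),(333,174),(232,176)],.1,.06,[.597,.233,-.42]))
for z in(.119,): a,b=ray(c,(247,128),z,s),ray(c,(317,127),z,s);print(a,b,(a+b)/2,np.linalg.norm(a-b),np.degrees(np.arctan2(*(b-a)[1::-1])))
```

```text
[0.5734983  0.1871981  0.24925123] [ 0.038 -0.045 -0.009  0.087 -0.033 -0.011  0.046]
(array([ 0.6   ,  0.2444, -0.4124]), np.float64(-23.6), np.float64(9.489467594080688))
[0.57565332 0.25442981 0.119     ] [0.62519728 0.23233496 0.119     ] [0.6004253  0.24338238 0.119     ] 0.05424745731257025 -24.0351712468442
```

View pics/w2.png

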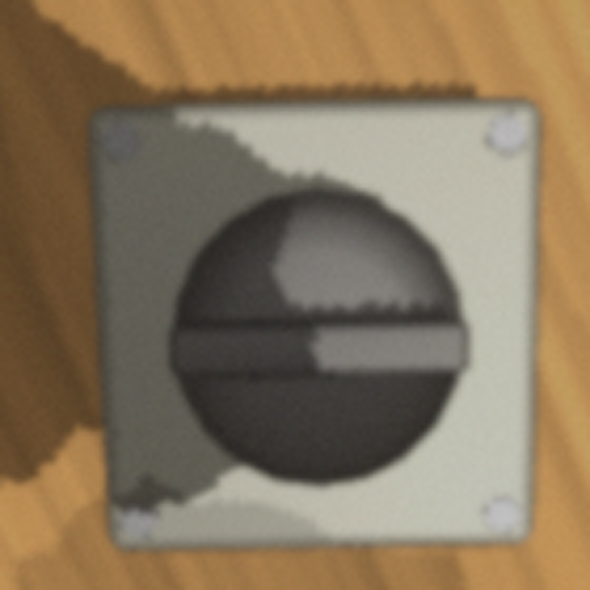

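Run:
```python
from h import *
from scipy.optimize import least_squares
s=get_state();print(s["t"],s["position"],np.abs(s["joint_velocities"]).max())
c=capture("wrist");cv2.imwrite("pics/w3.png",cv2.resize(c["image"][65:205,210:350],(590,590),interpolation=cv2.INTER_CUBIC))
import pickle;pickle.dump((s,c),open("w3.pkl","wb"))
```

```text
2.95 [0.57244489 0.18387501 0.24913178] 0.06856382434880166
```

View pics/w3.png

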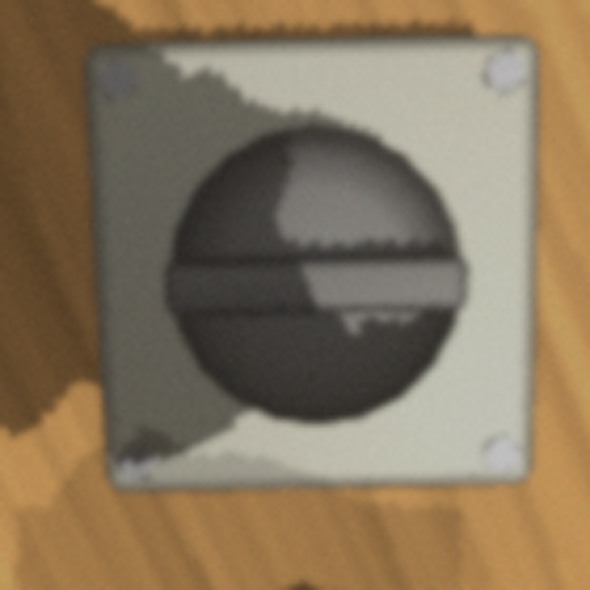

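Run:
```python
from h import *
import pickle
from scipy.optimize import least_squares
s,c=pickle.load(open("w3.pkl","rb"))
q=lambda u,v:(210+u/4.214,65+v/4.214)
o=[q(*p) for p in[(88,43),(540,40),(530,485),(112,490)]]
f=lambda p:[v for u in o for v in (lambda d:d[np.argmin((d**2).sum(1))])(proj(c,boxpts(*p,.1,.06),s)-u)]
r=least_squares(f,[.597,.233,-.42]);print(r.x,np.degrees(r.x[2]),r.cost)
a,b=ray(c,q(166,286),.119,s),ray(c,q(466,284),.119,s);print((a+b)/2,np.linalg.norm(a-b),np.degrees(np.arctan2(*(b-a)[1::-1])))
s=get_state();print(s["t"],s["position"],np.abs(s["joint_velocities"]).max())
print(rel((.597,.234,.16),66))
```

```text
[ 0.60013797  0.23437752 -0.42198914] -24.178196796195742 5.453466132167673
[0.59971665 0.23506864 0.119     ] 0.05529011293532094 -24.55601293374806
3.0 [0.57238442 0.17985161 0.2489931 ] 0.05927187327698399
(array([ 5.94, -0.07,  8.91]), array([-0.1, -0.1, -1.2]))
```

step_arm(rows="0.5 0 0.8 0 0 0 0; 1.5 0 2 0 0 0 0; 2.5 0 3.5 0 0 -1 0; 3.5 0 5 0 0 -1 0; 4.5 0 6.5 0 0 -1 0; 5.2 0 7.8 0 0 -1 0; 5.6 0 8.6 0 0 -1 0; 5.8 0 9 0 0 -1 0; 5.8 0 9 0 0 -1 0; 5.8 0 9 0 0 -1 0")

```text
t: 4.0
position: [0.5981, 0.2287, 0.1599]
tool_rot: [2.642, 1.699, 0.001]
ft_force: [-0.6, -0.8, 0.0]
opening: -0.003
```

Run:
```python
from h import *
for i in range(3):
    s=get_state();c=capture("wrist");print(s["t"],s["position"],s["tool_rot"],s["ft_force"],np.abs(s["joint_velocities"]).max())
    print(rel((.599,.2345,.125),65.7,s))
cv2.imwrite("pics/w4.png",c["image"])
import pickle;pickle.dump((s,c),open("w4.pkl","wb"))
```

```text
4.0 [0.59808036 0.22869671 0.15990334] [2.64228709e+00 1.69853605e+00 1.43985023e-03] [-0.58442823 -0.83229463  0.00762507] 0.009569496493633924
(array([ 0.56, -0.16,  3.49]), array([ 0.1, -0. , -0.2]))
4.05 [0.59817422 0.22864431 0.16014606] [2.64237780e+00 1.69825625e+00 2.09703039e-03] [ 0.62031288 -0.40950349  0.05207175] 0.005757017716909981
(array([ 0.56, -0.17,  3.51]), array([ 0.1, -0. , -0.2]))
4.1 [0.59817464 0.22864672 0.1602131 ] [2.64228460e+00 1.69831916e+00 2.26455257e-03] [ 1.05275847 -0.29029798 -0.73029609] 0.00295248830530501
(array([ 0.56, -0.17,  3.52]), array([ 0.1, -0.1, -0.2]))
```

View pics/w4.png

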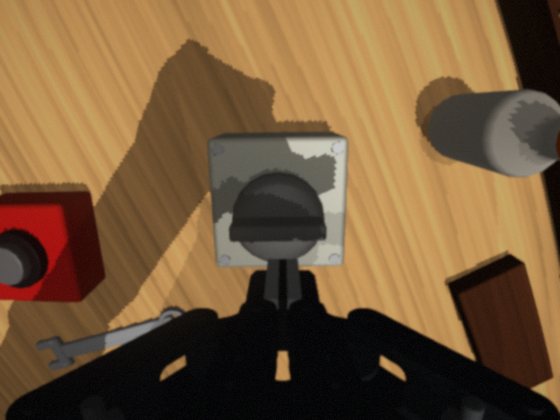

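```bash
cat > ov.py <<'E'
from h import *
import pickle,sys
s,c=pickle.load(open(sys.argv[1],"rb"));x,y,yaw,z=map(float,sys.argv[2:6]);u0,v0,w=map(int,sys.argv[6:9])
im=c["image"].copy()[v0:v0+w,u0:u0+w];k=590/w;im=cv2.resize(im,(590,590),interpolation=cv2.INTER_CUBIC)
R=np.array([[np.cos(yaw),-np.sin(yaw)],[np.sin(yaw),np.cos(yaw)]]) if 0 else None
a=np.radians(yaw);X=np.array([np.cos(a),np.sin(a),0]);Y=np.array([-np.sin(a),np.cos(a),0]);O=np.array([x,y,0])
P=lambda z,l,h:[O+[0,0,z]+X*l*i+Y*h*j for i,j in((1,1),(1,-1),(-1,-1),(-1,1))]
for pts,col in((P(z,.028,.005),(0,255,0)),(P(.06,.05,.05),(255,0,0))):
    q=((proj(c,pts,s)-[u0,v0]+.5)*k).astype(int);cv2.polylines(im,[q],True,col,1)
cv2.imwrite(sys.argv[9],im)
E
python3 ov.py w4.pkl .599 .2345 -24.3 .119 205 125 150 pics/o4.png
```

```text
(no output)
```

View pics/o4.png

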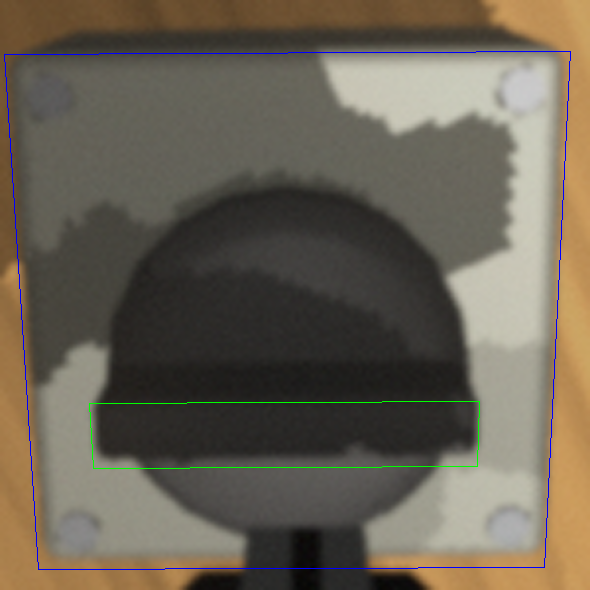

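step_arm(rows="0.2 0 0.5 0 0 0 0; 0.4 -0.1 1 0 0 0 0; 0.6 -0.15 1.6 0 0 0 0; 0.65 -0.15 2.2 0 0 0 0; 0.65 -0.15 2.8 0 0 0 0; 0.65 -0.15 3.3 0 0 0 0; 0.65 -0.15 3.6 0 0 0 0; 0.65 -0.15 3.7 0 0 0 0; 0.65 -0.15 3.7 0 0 0 0; 0.65 -0.15 3.7 0 0 0 0")

```text
t: 5.15
position: [0.5992, 0.2356, 0.1227]
tool_rot: [2.642, 1.699, 0.001]
ft_force: [0.4, 0.7, 0.9]
opening: 0.0
```

```bash
python3 - <<'E'
from h import *
import pickle
s=get_state();c=capture("wrist");print(s["t"],s["position"],s["ft_force"],np.abs(s["joint_velocities"]).max(),rel((.5995,.2353,.107),65.7,s))
pickle.dump((s,c),open("w5.pkl","wb"));cv2.imwrite("pics/w5.png",c["image"])
E
python3 ov.py w5.pkl .5995 .2353 -24.3 .119 200 150 170 pics/o5.png
```

```text
5.15 [0.59924678 0.23555284 0.12265656] [0.3662555  0.69883892 0.94140184] 0.002852333310841954 (array([-0.01,  0.03,  1.57]), array([ 0. , -0. , -0.2]))
```

View pics/o5.png

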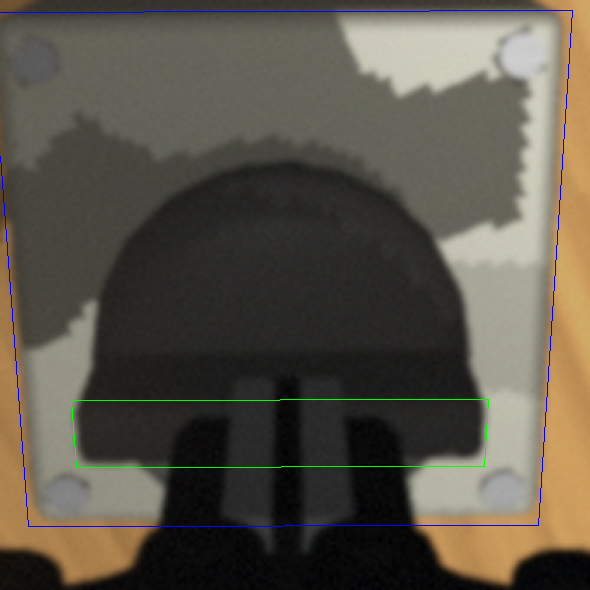

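Aligned. The shut fingertips sit over the middle of the bar, so I'll press slowly.

step_arm(rows="0 0 0.15 0 0 0 0; 0 0 0.3 0 0 0 0; 0 0 0.4 0 0 0 0; 0 0 0.5 0 0 0 0; 0 0 0.6 0 0 0 0; 0 0 0.7 0 0 0 0; 0 0 0.8 0 0 0 0; 0 0 0.9 0 0 0 0; 0 0 1.0 0 0 0 0; 0 0 1.1 0 0 0 0")

```text
t: 6.2
position: [0.5992, 0.2355, 0.1125]
tool_rot: [2.642, 1.699, 0.001]
ft_force: [-0.9, -0.5, 4.7]
opening: -0.004
```

Run:
```python
from h import *
s=get_state();print(s["t"],s["position"],s["ft_force"])
```

```text
6.2 [0.59920642 0.23550875 0.11247451] [-0.93118829 -0.47179048  4.70862742]
```

step_arm(rows="0 0 0.1 0 0 0 0; 0 0 0.2 0 0 0 0; 0 0 0.3 0 0 0 0; 0 0 0.4 0 0 0 0; 0 0 0.5 0 0 0 0; 0 0 0.55 0 0 0 0; 0 0 0.6 0 0 0 0; 0 0 0.65 0 0 0 0; 0 0 0.65 0 0 0 0; 0 0 0.65 0 0 0 0")

```text
t: 7.2
position: [0.5994, 0.2357, 0.107]
tool_rot: [2.642, 1.699, 0.002]
ft_force: [-3.3, -1.1, 11.9]
opening: -0.003
```

Bottom stop reached: z is 107.0 mm and the force has risen to 12 N. Now I lift clear and go beside the bar's +x end.

step_arm(rows="0 0 -0.3 0 0 0 0; 0 0 -0.8 0 0 0 0; 0 0 -1.4 0 0 0 0; 0 0 -2.0 0 0 0 0; 0.4 0.4 -2.4 0 0 0 0; 0.9 0.9 -2.6 0 0 0 0; 1.5 1.4 -2.6 0 0 0 0; 2 1.8 -2.6 0 0 0 0; 2.1 1.8 -2.6 0 0 0 0; 2.1 1.8 -2.6 0 0 0 0")

```text
t: 8.2
position: [0.6239, 0.2474, 0.1304]
tool_rot: [-2.642, -1.7, 0.001]
ft_force: [-0.4, -0.1, 0.4]
opening: -0.002
```

```bash
python3 - <<'E'
from h import *
import pickle
s=get_state();c=capture("wrist");print(s["t"],s["position"],s["ft_force"],np.abs(s["joint_velocities"]).max())
a=np.radians(-24.3);X=np.array([np.cos(a),np.sin(a)]);Y=np.array([-np.sin(a),np.cos(a)]);d=s["position"][:2]-np.array([.5995,.2353]);print("tool x,y rel axis",d@Y,d@X)
pickle.dump((s,c),open("w6.pkl","wb"));cv2.imwrite("pics/w6.png",c["image"]);cv2.imwrite("pics/s6.png",capture("scene")["image"][265:380,305:415].repeat(5,0).repeat(5,1))
E
python3 ov.py w6.pkl .5995 .2353 -24.3 .110 160 180 170 pics/o6.png
```

```text
8.2 [0.6239207  0.24740198 0.13035788] [-0.38631483 -0.07448183  0.37868909] 0.014051692605143513
tool x,y rel axis 0.021079248271970635 0.017276968164682303
```

View pics/o6.png

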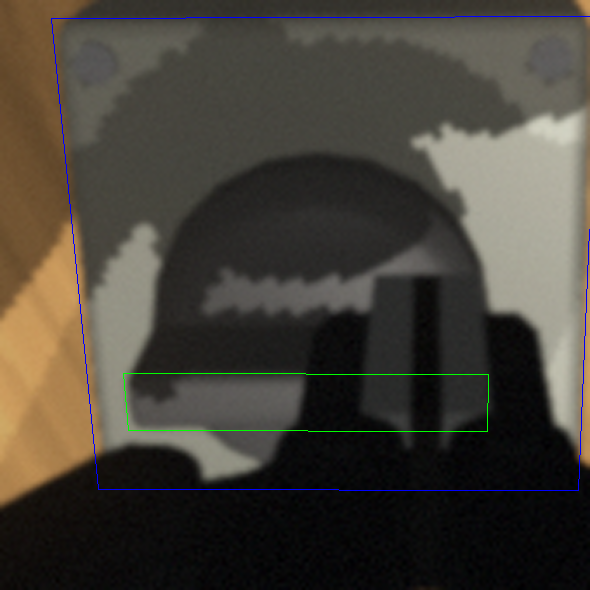

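View pics/s6.png

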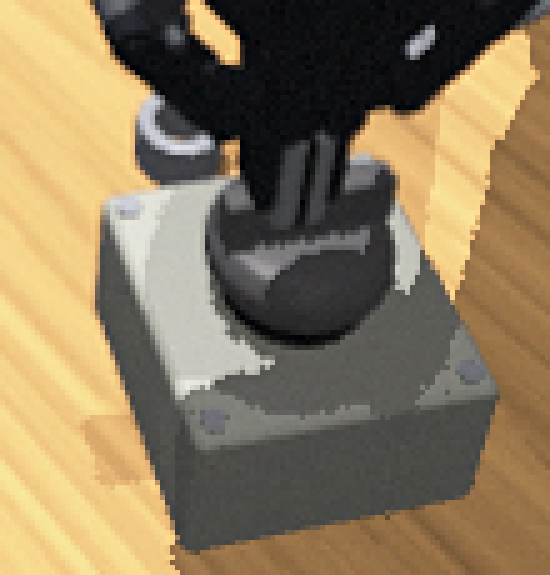

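The mushroom is latched: the bar's top matches the overlay drawn at 110 mm. The finger is on the +y side of the +x end, so I descend to about 103.5 mm, still above the crown's fully-out height of 101 mm.

step_arm(rows="0 0 0.4 0 0 0 0; 0 0 0.9 0 0 0 0; 0 0 1.4 0 0 0 0; 0 0 1.9 0 0 0 0; 0 0 2.3 0 0 0 0; 0 0 2.6 0 0 0 0; 0 0 2.7 0 0 0 0; 0 0 2.7 0 0 0 0; -0.2 0.05 2.7 0 0 0 0; -0.3 0.07 2.7 0 0 0 0")

```text
t: 9.3
position: [0.6237, 0.2438, 0.1041]
tool_rot: [2.642, 1.699, 0.001]
ft_force: [0.1, 0.1, 1.0]
opening: 0.001
```

step_arm(rows="-0.1 0 0 0 0 0 0; -0.2 0 0 0 0 0 0; -0.3 0.08 0.03 0 0 3 0; -0.4 0.16 0.03 0 0 6 0; -0.5 0.23 0.03 0 0 9 0; -0.62 0.29 0.03 0 0 12 0; -0.73 0.35 0.03 0 0 15 0; -0.84 0.41 0.03 0 0 18 0; -0.96 0.45 0.03 0 0 21 0; -1.08 0.5 0.03 0 0 24 0")

```text
t: 10.3
position: [0.6248, 0.2339, 0.1042]
tool_rot: [-2.937, -1.11, -0.007]
ft_force: [1.7, 2.5, -1.2]
opening: 0.005
```

Run:
```python
from h import *
s=get_state();print(s["t"],s["position"],s["ft_force"],s["ft_torque"])
cv2.imwrite("pics/w7.png",capture("wrist")["image"]);cv2.imwrite("pics/s7.png",capture("scene")["image"][265:380,305:415].repeat(5,0).repeat(5,1))
R=cv2.Rodrigues(np.array(s["tool_rot"]))[0];print("tool rel axis",R[:,:2].T@(s["position"]-np.array([.5995,.2353,0])),"yaw",np.degrees(np.arctan2(R[1,0],R[0,0])))
```

```text
10.3 [0.62480896 0.23389233 0.10424309] [ 1.72785581  2.45322241 -1.21824219] [ 0.42418855 -0.40354067  0.00748818]
tool rel axis [0.01856879 0.01778183] yaw 41.41492793231659
```

View pics/w7.png

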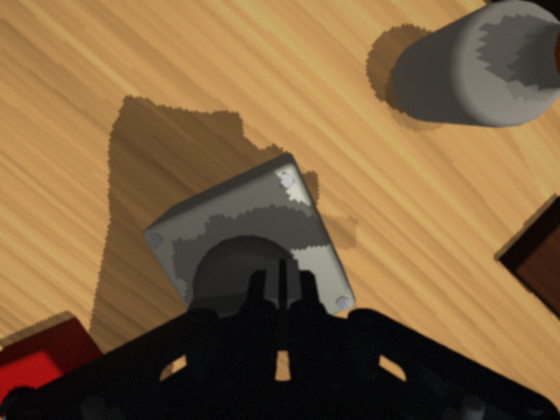

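View pics/s7.png

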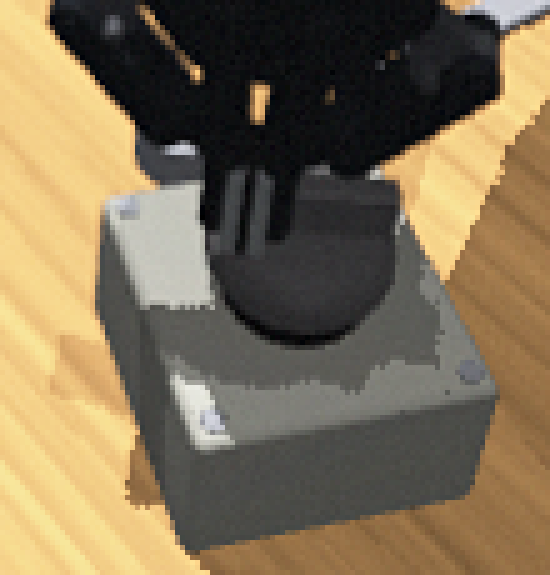

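step_arm(rows="-0.15 0.08 0 0 0 3 0; -0.28 0.16 0 0 0 6 0; -0.4 0.23 0 0 0 9 0; -0.52 0.29 0 0 0 12 0; -0.64 0.35 0 0 0 15 0; -0.76 0.41 0 0 0 18 0; -0.9 0.45 0 0 0 21 0; -1.02 0.5 0 0 0 24 0; -1.14 0.53 0 0 0 27 0; -1.2 0.53 0 0 0 28 0")

```text
t: 11.4
position: [0.6196, 0.2204, 0.1045]
tool_rot: [-3.119, -0.369, -0.006]
ft_force: [2.2, 0.7, 2.9]
opening: 0.003
```

Run:
```python
from h import *
s=get_state();print(s["t"],s["position"],s["ft_force"],s["ft_torque"])
cv2.imwrite("pics/w8.png",capture("wrist")["image"]);cv2.imwrite("pics/s8.png",capture("scene")["image"][265:380,305:415].repeat(5,0).repeat(5,1))
R=cv2.Rodrigues(np.array(s["tool_rot"]))[0];print("tool rel axis",R[:,:2].T@(s["position"]-np.array([.5995,.2353,0])),"yaw",np.degrees(np.arctan2(R[1,0],R[0,0])))
```

```text
11.4 [0.61959602 0.22037063 0.10453648] [2.17296098 0.67228715 2.93701298] [ 0.08828941 -0.53497313 -0.043677  ]
tool rel axis [0.01644998 0.01921325] yaw 13.4956780644272
```

View pics/s8.png

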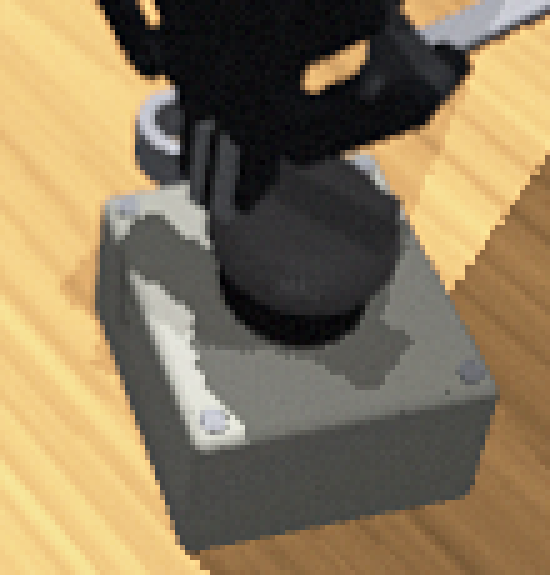

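The head has risen again: the stem under it shows. I back the finger off the bar, then lift.

step_arm(rows="0.4 -0.1 -0.1 0 0 0 0; 0.8 -0.1 -0.3 0 0 0 0; 1.2 0 -0.8 0 0 0 0; 1.4 0 -1.6 0 0 0 0; 1.4 0 -2.6 0 0 0 0; 1.4 0 -3.8 0 0 0 0; 1.4 0 -5.2 0 0 0 0; 1.4 0 -6.6 0 0 0 0; 1.4 0 -7.6 0 0 0 0; 1.4 0 -8 0 0 0 0")

```text
t: 12.5
position: [0.6324, 0.2238, 0.1857]
tool_rot: [-3.119, -0.369, -0.005]
ft_force: [-0.1, -1.2, 0.8]
opening: 0.006
```

```bash
python3 - <<'E'
from h import *
import pickle
s=get_state();c=capture("wrist");cv2.imwrite("pics/w9.png",c["image"]);pickle.dump((s,c),open("w9.pkl","wb"))
k=capture("scene");cv2.imwrite("pics/s9.png",k["image"][265:380,305:415].repeat(5,0).repeat(5,1))
print(s["t"],s["position"],s["ft_force"]);print(proj(k,[[.5995,.2353,.119],[.5995,.2353,.110]])-[305,265])
print(rel((.50,.02,.20),0,s)); print(s["joint_pos"])
E
python3 ov.py w9.pkl .5995 .2353 -24.3 .119 160 130 200 pics/o9.png
```

```text
12.5 [0.63238315 0.2237939  0.18568477] [-0.13795024 -1.21054562  0.78931083]
[[61.88798771 33.33701701]
 [61.20149524 37.25150353]]
(array([-17.62,  16.73,  -1.49]), array([-0. , -0.2, 13.5]))
[-0.32376019  0.688754   -0.08914637  1.41514681  0.0657781   1.03760592
 -1.76126742]
```

View pics/s9.png

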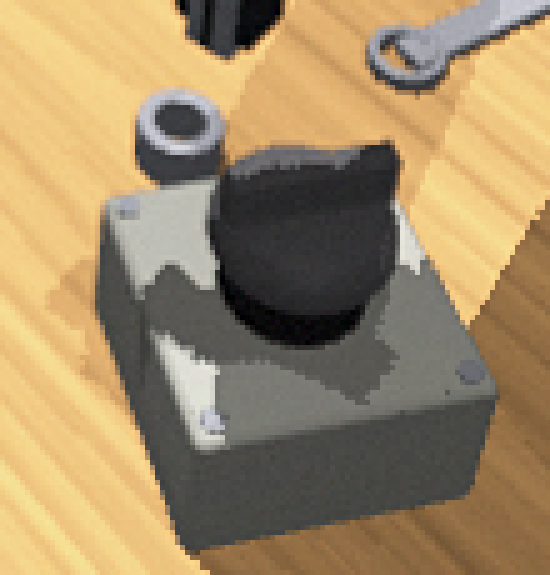

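View pics/w9.png

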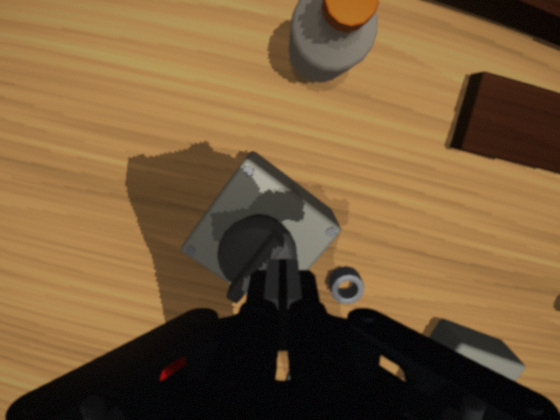

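Stop check done: the head is out and the bar is back at rest, with its end at the same scene pixel as at the start (about 384,294). Next is the start box.

Run:
```python
from h import *
print(rel((.455,-.065,.19),60))
```

```text
(array([-23.95,  23.94,  -0.59]), array([  0. ,  -0.1, -46.5]))
```

step_arm(rows="-1.5 1.5 -0.2 0 0 -3 0; -4 4 -0.4 0 0 -8 0; -7 7 -0.6 0 0 -14 0; -10 10 -0.6 0 0 -20 0; -13 13 -0.6 0 0 -26 0; -16 16 -0.6 0 0 -32 0; -19 19 -0.6 0 0 -38 0; -21.5 21.5 -0.6 0 0 -43 0; -23.3 23.3 -0.6 0 0 -46 0; -24 24 -0.6 0 0 -46.5 0")

```text
t: 13.6
position: [0.4522, -0.0687, 0.189]
tool_rot: [-2.724, -1.565, 0.005]
ft_force: [-0.5, -0.6, -0.2]
opening: 0.001
```

step_arm(rows="0 0 0 0 0 0 0; 0 0 0 0 0 0 0; 0 0 0 0 0 0 0; 0 0 0 0 0 0 0; 0 0 0 0 0 0 0; 0 0 0 0 0 0 0; 0 0 0 0 0 0 0; 0 0 0 0 0 0 0; 0 0 0 0 0 0 0; 0 0 0 0 0 0 0")

```text
t: 14.6
position: [0.4543, -0.0659, 0.1895]
tool_rot: [-2.721, -1.57, -0.0]
ft_force: [0.6, -0.5, -0.4]
opening: 0.0
```

Run:
```python
from h import *
import pickle
s=get_state();c=capture("wrist");cv2.imwrite("pics/w10.png",c["image"]);pickle.dump((s,c),open("w10.pkl","wb"))
print(s["t"],s["position"],np.abs(s["joint_velocities"]).max());print(proj(c,[.481,-.019,.072],s))
for l in("start_station","start_button_top"):
    for r in regions_of(l,"wrist")[:3]:
        m=cv2.moments(r["region"].astype(np.uint8),True);u=(m["m10"]/m["m00"],m["m01"]/m["m00"]);print(l,r["confidence"],r["bbox"],u,ray(c,u,.072,s))
```

```text
14.6 [ 0.45431917 -0.0659075   0.18954618] 0.0020297446838610147
[[280.0988991  138.26947173]]
start_station 0.76 [215.7, 61.9, 134.6, 141.4] (282.6067961165049, 132.50905051834786) [ 0.48471596 -0.01628439  0.072     ]
start_station 0.55 [274.1, 368.1, 17.5, 11.6] (283.10687022900765, 374.206106870229) [ 0.37516617 -0.20712472  0.072     ]
start_button_top 0.61 [262.5, 116.7, 45.9, 45.5] (282.9395061728395, 136.85493827160494) [ 0.48334389 -0.01915624  0.072     ]
```

View pics/w10.png

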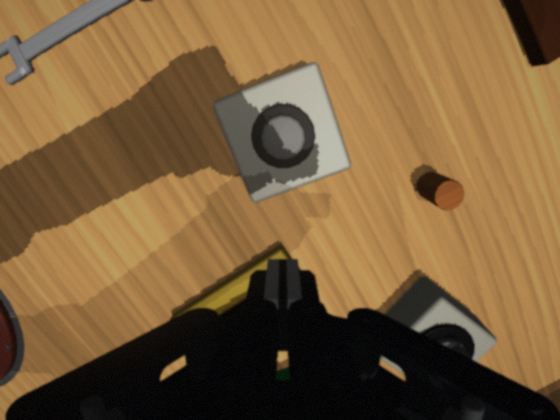

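The grey start box is at (282,133) in the wrist view, with its button's top at (284,136). That gives (0.483, -0.019), matching the first fit to about 2 mm.

Run:
```python
from h import *
print(rel((.4833,-.0188,.078),60))
```

```text
(array([ 5.53,  0.15, 11.16]), array([-0., -0., -0.]))
```

step_arm(rows="0.8 0 0.5 0 0 0 0; 2 0.1 1.5 0 0 0 0; 3.3 0.15 3 0 0 0 0; 4.5 0.15 4.6 0 0 0 0; 5.2 0.15 6.2 0 0 0 0; 5.5 0.15 7.8 0 0 0 0; 5.5 0.15 9.2 0 0 0 0; 5.5 0.15 10.2 0 0 0 0; 5.5 0.15 10.8 0 0 0 0; 5.5 0.15 11.1 0 0 0 0")

```text
t: 15.75
position: [0.4831, -0.0188, 0.078]
tool_rot: [-2.72, -1.571, 0.001]
ft_force: [0.1, 0.3, -0.8]
opening: 0.001
```

Run:
```python
from h import *
s=get_state();c=capture("wrist");cv2.imwrite("pics/w11.png",c["image"])
print(s["t"],s["position"],s["ft_force"]);print(rel((.4833,-.0188,.066),60,s))
```

```text
15.75 [ 0.48309657 -0.01882621  0.0780328 ] [ 0.05872041  0.2854796  -0.78534497]
(array([0.01, 0.02, 1.2 ]), array([-0.,  0.,  0.]))
```

View pics/w11.png

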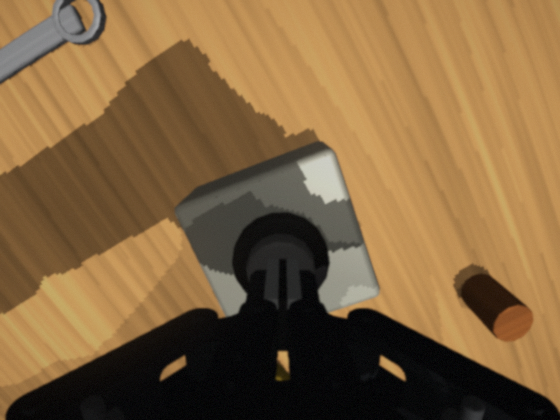

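The fingertips at (282,262) are over the button, inside its ring. Now I press slowly to just past the full stroke.

step_arm(rows="0 0 0.2 0 0 0 0; 0 0 0.4 0 0 0 0; 0 0 0.5 0 0 0 0; 0 0 0.6 0 0 0 0; 0 0 0.7 0 0 0 0; 0 0 0.8 0 0 0 0; 0 0 0.9 0 0 0 0; 0 0 1.0 0 0 0 0; 0 0 1.1 0 0 0 0; 0 0 1.2 0 0 0 0")

```text
t: 16.8
position: [0.4833, -0.019, 0.0667]
tool_rot: [2.721, 1.571, 0.0]
ft_force: [-1.1, 0.0, 4.7]
opening: -0.001
```

step_arm(rows="0 0 0.05 0 0 0 0; 0 0 0.1 0 0 0 0; 0 0 0.1 0 0 0 0; 0 0 0.1 0 0 0 0; 0 0 0.1 0 0 0 0; 0 0 0.1 0 0 0 0; 0 0 0.1 0 0 0 0; 0 0 0.1 0 0 0 0; 0 0 0.1 0 0 0 0; 0 0 0.1 0 0 0 0")

```text
t: 17.8
position: [0.4833, -0.019, 0.0661]
tool_rot: [2.72, 1.57, 0.001]
ft_force: [-0.9, -0.9, 7.5]
opening: -0.001
```

step_arm(rows="0 0 0.05 0 0 0 0; 0 0 0.1 0 0 0 0; 0 0 0.15 0 0 0 0; 0 0 0.15 0 0 0 0; 0 0 0.15 0 0 0 0; 0 0 0.15 0 0 0 0; 0 0 0.15 0 0 0 0; 0 0 0.15 0 0 0 0; 0 0 0.15 0 0 0 0; 0 0 0.15 0 0 0 0")

```text
t: 18.8
position: [0.4834, -0.019, 0.0658]
tool_rot: [2.72, 1.57, 0.001]
ft_force: [-4.0, -0.6, 19.2]
opening: -0.001
```

The button is firm at its stop: the force rose to 19 N with only 0.3 mm more travel. I let it go and lift clear.

step_arm(rows="0 0 -0.3 0 0 0 0; 0 0 -0.8 0 0 0 0; 0 0 -1.5 0 0 0 0; 0 0 -2.5 0 0 0 0; 0 0 -4 0 0 0 0; -1 0 -6 0 0 0 0; -2.5 0 -8 0 0 0 0; -4 0 -10 0 0 0 0; -5.2 0 -11.6 0 0 0 0; -5.5 0 -12.4 0 0 0 0")

```text
t: 19.8
position: [0.4554, -0.068, 0.1895]
tool_rot: [2.721, 1.567, 0.001]
ft_force: [0.6, -0.5, 1.1]
opening: -0.002
```

step_arm(rows="0 0 0 0 0 0 0; 0 0 0 0 0 0 0; 0 0 0 0 0 0 0; 0 0 0 0 0 0 0; 0 0 0 0 0 0 0; 0 0 0 0 0 0 0; 0 0 0 0 0 0 0; 0 0 0 0 0 0 0; 0 0 0 0 0 0 0; 0 0 0 0 0 0 0")

```text
t: 20.8
position: [0.4556, -0.0666, 0.188]
tool_rot: [-2.721, -1.571, -0.0]
ft_force: [-0.3, 0.9, -0.4]
opening: 0.002
```

Run:
```python
from h import *
s=get_state();print(s["t"],s["position"],s["ft_force"])
a=capture("wrist");cv2.imwrite("pics/w12.png",a["image"])
k=capture("scene")["image"];cv2.imwrite("pics/s12.png",k)
for n,im in(("w",np.hstack([cv2.imread("pics/w10.png")[50:210,200:360],a["image"][50:210,200:360]])),("s",np.hstack([cv2.imread("pics/scene0.png")[200:380,280:420],k[200:380,280:420]]))):
    cv2.imwrite(f"pics/cmp_{n}.png",cv2.resize(im,None,fx=2.4,fy=2.4))
```

```text
20.8 [ 0.45563223 -0.06664413  0.18804303] [-0.30282189  0.92378686 -0.3935593 ]
```

View pics/cmp_w.png

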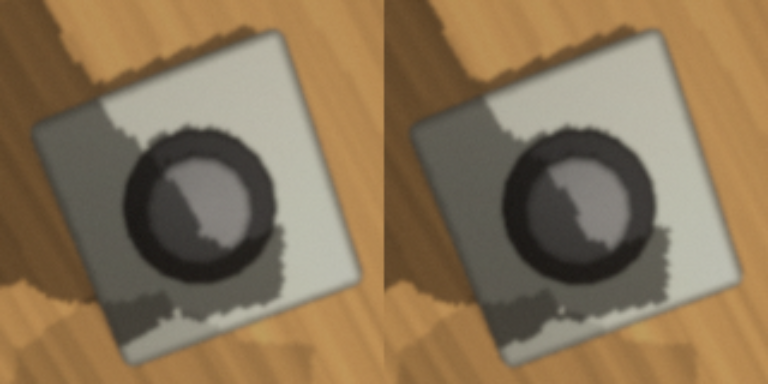

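View pics/cmp_s.png

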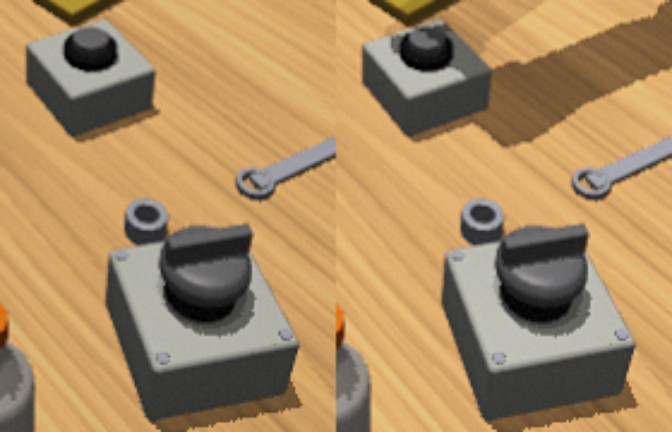

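View pics/s12.png

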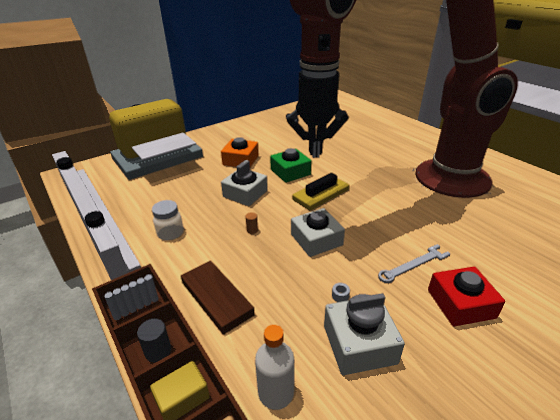

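Both buttons are out, every box and loose thing sits at its starting pixels, and the robot is clear.

```bash
python3 -c "
from workcell import *
print(finish_job())"
```

```text
the job is handed in; nothing more can be done
None
```

The emergency stop check is done in the order asked, and I handed the job in at about 21 s of the 51 s allowed. No verdict is reported.

- **Stop button pressed:** I pressed the mushroom with shut fingers on the middle of its bar, at about 10 mm/s, to the bottom stop. The tip read 107.0 mm and the force 12 N. After lifting, the bar's top sat at about 110 mm, so it had latched.
- **Stop button released:** I pushed one shut finger against the +y side of the bar's +x end only, and turned it clockwise by about 50° with about 3 N. The button sprang out and the bar went back to rest, seen in the scene picture before I touched the start box.
- **Start button:** I pressed it to its stop, where the tip read 65.8 mm and the force rose to 19 N with almost no further travel. I then let it go.
- **Last checks:** In the final pictures both buttons are out. The boxes, the selector knob and the loose things stand at their starting pixels, and the robot is clear of everything.
- **Disagreements:** The scene and top cameras differed by about 5 mm on the box positions. I used the wrist camera's values instead: the stop button's axis at (0.5995, 0.2353) and the start button at (0.483, -0.019). No check failed.

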